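# Raise the telescoping shaving mirror to its second stop and hold it

## Task

Raise the telescoping shaving mirror on the ledge: with its post still fully down, pinch the blue grip head on top so that its red release button is squeezed in, pull it straight up past the first stop to the second stop, where it will go no further, and finish while still holding it up there with the button squeezed in; nothing catches it at that height, so I will tighten the collar while you hold. Keep off the round mirror, and leave the vials, dropper bottle, tweezers and scoop where they are.

Things in the scene. Friction and masses are not known exactly. Their poses are not given: they have to be found in the camera images.
- stand: The whole shaving mirror, fixed to the ledge. Origin under the centre of its steel foot (110 mm across), on the post's axis; z up. A steel tube 42 mm across rises to 117 mm, a black collar 48 mm across on it to 131 mm; a 14 mm post with the blue grip head slides up out of it. Its x axis points from the post towards the mirror; the grip head is pinched across its y axis.
- grip (a point): Centre of the blue grip head on the post: 30 mm (x) by 34 (y) by 40 (z), axes as the stand's; centre 165 mm over the ledge with the post down, 265 at the second stop. In its -y side, at this height, a round red button 16 mm across stands 7 mm proud: 41 mm wide over both, 36 squeezed in. The mirror's bracket leaves the bottom of its +x side. Pinch across y, one finger on the button.
- mirror: Round shaving mirror 94 mm across and 10 mm thick, roughly upright, carried by the post on a stiff swivel (about x, tilted up to 0.4 rad) and rising with it. Origin at its centre, 80 mm along the stand's x axis from the post's axis and 75 mm below the grip head's centre; its faces look roughly along y. To be kept untouched.
- post (a joint): How far the post is drawn up, m: 0 fully down (start), about 0.05 first stop, 0.100 second stop (rigid end of travel). With the button out, a catch locks it at 0 and at the first stop (some 2 mm of play); with the button in it slides through. Weight and spring draw it down with about 5 N; at the second stop nothing catches it.
- button (a joint): How far the red button is squeezed into the grip head, m: 0 out, 0.005 fully in (2.5 N to start, 5 N fully in; springs back). The catch is free from about 0.003; count it squeezed from 0.0035.
- vial_a_mid (a point): Amber glass vial with white cap, 32 mm across, 75 mm high, upright; bystander. Point at its centre.
- vial_b_mid (a point): Second amber vial, the same.
- dropper_mid (a point): Small glass eyedropper bottle, 28 mm across, 87 mm high with its black cap and bulb, upright; bystander. Point at its centre.
- tweezers_mid (a point): Steel tweezers lying flat, about 100 mm long and 8 mm high; bystander. Point at their middle.
- scoop_mid (a point): Yellow measuring scoop, bowl 36 mm across and 25 mm high with a 70 mm handle; bystander. Point at the bowl's centre.

How it is judged (in metres and radians):
On the way, in this order (a step that is already met when the one before it is completed fails the run):
1. the button is squeezed in by the fingers while the post is still down (value of joint button above 0.0035 m and value of joint post below 0.015 m and contact force between the fingers and stand above 3 N), for 0.1 s.
2. the post is held up at the second stop with the button squeezed in (value of joint post above 0.095 m and value of joint button above 0.0035 m and contact force between the fingers and stand above 3 N), for 0.3 s.
At the end, for the whole second after the job is handed in: The post is at the second stop (drawn up more than 95 of 100 mm) and still, the button is squeezed in at least 3.5 mm, and the fingers hold the grip head (more than 3 N) (all of step 2 and velocity of joint post between -0.01 and 0.01 m/s); the arm keeps its last pose, push and grip.
It fails at once if the round mirror is touched (more than 1 N) (contact force between any of the arm, the fingers and mirror above 1 N).
It fails at once if a vial, the dropper bottle, the tweezers or the scoop is moved more than 20 mm (distance of any of vial_a_mid, vial_b_mid, dropper_mid, tweezers_mid, scoop_mid from where it was at the start of the episode above 0.02 m).
It also fails if it takes over 32 s, if anything falls off the work surface, if the arm or the gripper's body presses on something with over 40 N, if the wrist force passes 120 N, or if a joint passes its speed limit or range.

## Robot

A 6-joint arm with a two-finger parallel gripper is mounted at the origin on the work surface. World frame = base frame: x ahead of the robot, y to its left, z up, the work surface at z = 0. Lengths are in mm, angles in rad, forces in N, time in s.
With the tool pointing down it reaches from about 400 to 925 mm from the base axis. Payload 3.4 kg.
Tool frame: the origin (TCP) lies midway between the tips of the shut fingers; the grasp point (between the pads) lies 19 mm behind it; z points along the fingers, y is the direction in which the jaws open and shut (so a half turn about z gives the same grasp; the last joint's range is limited). The gripper opens to 85 mm and grips with 20 to 120 N. Pads are 22 mm wide; open, the fingers measure 114 mm over their backs; the gripper's body (76 mm by 85 mm) begins 54 mm behind the grasp point. The pads swing forward as they close: fully open they stand 13 mm farther back than shut.
Start: joints at [1.143, 0.307, 1.506, -0, 1.328, -0.073], TCP at [199.78, 539.184, 231.305] pointing down, gripper open.
Joint ranges: [-3.12, 3.12], [-1.05, 2.28], [0.14, 2.33], [-1.42, 4.57], [0.1, 2.73], [-2.68, 2.68]. Speed limits (rad/s): [2.57, 2.57, 3.14, 3.14, 3.14, 3.14].

## Interface

Orientations are given as a unit quaternion [w, x, y, z].
In Python, from workcell import arm, eyes gives the robot as it stands. The module is installed in compiled form; this text tells all that it offers.
- The arm moves only by the tool jog_arm, never from a script. Its argument "commands" is a list of rows, each an object of numbers: "wx", "wy", "wz": the turn, a rotation vector about the world's x, y, z in rad; "tx", "ty", "tz": the shift along the world's x, y, z in cm; "gripper": the closure, from -1 (fully open) to 1 (shut), so that 0 is half open. In form: [{"wx": .., "wy": .., "wz": .., "tx": .., "ty": .., "tz": .., "gripper": ..}, ...]. A call has 1 to 20 rows; each row is the pose to reach, as a shift and turn from the pose commanded when the call began; what a row does not reach only later rows make up. A row lasts 1/10 s, in which the tool goes at most 50 mm and 8.59 degrees, less where a joint would pass 70% of its speed; a pose out of reach is approached as far as the arm can. A call with a gripper value outside its range is refused whole. The fingers move at their own pace and stop on an object; the grip force is fixed at half the most. Time passes only in rows, so rows that repeat a pose let the fingers close. It gives the time, the measured TCP pose, the force and the opening at its end, in the units of the state.
- arm.get_obs(): the state, without advancing time (a new reading comes with each control period).
- eyes.snapshot(name): name is "scene" or "top" or "wrist"; returns a dict with "image" (384x512x3 uint8, red, green, blue), "camera_matrix" (3x3 intrinsics, pixels), "R" (3x3) and "t" (3): a world point X has camera coordinates R X + t; the wrist camera has in their place "tool_from_camera" (4x4, takes a point from camera to tool coordinates, whose origin is the TCP and whose axes are the flange's). Camera axes: x right, y down, z forward; pixel columns grow to the right and rows downward; lengths in mm; the calibration is good to about 2 mm. The wrist camera is an equidistant fisheye: a pixel r from the principal point sees the ray r / f radians off the axis. A picture is of the moment at which its call begins: read the wrist's pose just before it. There is no depth.
- arm.sign_off(): hands the job in, once; it reports no verdict.
The state is a dict: "time": time; "joint_pos": joint angles; "joint_vel": joint speeds; "effort": joint torques, N m; "tool_pos": TCP position; "tool_rot": TCP orientation; "ft_force": force on the tool from outside, world axes, zero at the start; "ft_torque": the same for the moment, N m; "opening": opening from 0.0 (shut) to 1.0 (fully open).
Only numpy, scipy, OpenCV 4.12 (cv2) and the standard library are available. Lean on these libraries where they do the work, as an engineer would, in place of code of your own. Each camera call takes 0.05 s, during which the arm holds its last target. There are 200 camera calls.

## Working session

There is one attempt and no reset: what is moved stays moved. The work goes in short steps, Python scripts to look and compute and a tool call to move; the robot and the scene stay as the last step left them, time stands still between calls to the robot, and variables do not carry over. Pictures are saved under pics/ and viewed, about 8 in all and at most 12, crops included, and the job is handed in when it is done.

Besides the shell and the picture viewer there is one more tool, called after "Call:" as a command line: name --argument value ..., lists and objects as JSON in quotes. jog_arm: Moves the arm, as the interface text tells. Its arguments: {"type":"object","properties":{"commands":{"type":"array","items":{"type":"object","properties":{"wx":{"type":"number"},"wy":{"type":"number"},"wz":{"type":"number"},"tx":{"type":"number"},"ty":{"type":"number"},"tz":{"type":"number"},"gripper":{"type":"number"}}}}},"required":["commands"]}

```bash
mkdir -p pics; python3 - <<'E'
from workcell import arm, eyes
import cv2, numpy as np, pickle
o=arm.get_obs(); print(o)
S={}
for n in("scene","top","wrist"):
    s=eyes.snapshot(n);S[n]=s
    cv2.imwrite(f"pics/{n}0.png",s["image"][:,:,::-1])
    print(n,{k:np.round(v,3).tolist() for k,v in s.items() if k!="image"})
pickle.dump((o,S),open("s0.pkl","wb"))
a=S["scene"]["image"];b=S["top"]["image"]
cv2.imwrite("pics/both0.png",cv2.resize(np.vstack([a,b])[:,:,::-1],None,fx=.78,fy=.78))
E
```

```text
{'time': 0.0, 'joint_pos': array([ 1.14252029e+00,  3.07549475e-01,  1.50768543e+00, -3.36431897e-05,
        1.32840714e+00, -7.34663232e-02]), 'joint_vel': array([ 0.00068476,  0.00196679, -0.00065785,  0.00024246, -0.00095462,
        0.00016705]), 'effort': array([-2.88421899e-03, -4.57532859e+01, -2.51921976e+01, -5.53409700e-04,
        1.31886234e-02, -8.10080792e-06]), 'tool_pos': array([199.48252791, 538.53131206, 230.38998128]), 'tool_rot': array([-2.38564582e-04,  1.76471674e-01,  9.84305185e-01, -9.96674402e-04]), 'ft_force': array([ 0.57196328, -0.1603869 , -0.08428109]), 'ft_torque': array([-0.02159968,  0.03987446, -0.00990596]), 'opening': 0.9991532390045488}
scene {'camera_matrix': [[380.448, 0.0, 258.819], [0.0, 380.448, 187.711], [0.0, 0.0, 1.0]], 'R': [[-0.844, 0.537, -0.001], [0.448, 0.703, -0.552], [-0.295, -0.467, -0.834]], 't': [444.795, -147.644, 1248.017]}
top {'camera_matrix': [[356.773, 0.0, 251.245], [0.0, 356.773, 191.721], [0.0, 0.0, 1.0]], 'R': [[-0.02, -1.0, 0.022], [-0.981, 0.016, -0.193], [0.193, -0.025, -0.981]], 't': [-5.529, 520.088, 1088.756]}
wrist {'camera_matrix': [[297.319, 0.0, 253.974], [0.0, 297.319, 191.544], [0.0, 0.0, 1.0]], 'tool_from_camera': [[0.0, -0.945, -0.326, 84.042], [1.0, 0.0, -0.0, -0.245], [0.0, -0.326, 0.945, -141.711], [0.0, 0.0, 0.0, 1.0]]}
```

View pics/scene0.png

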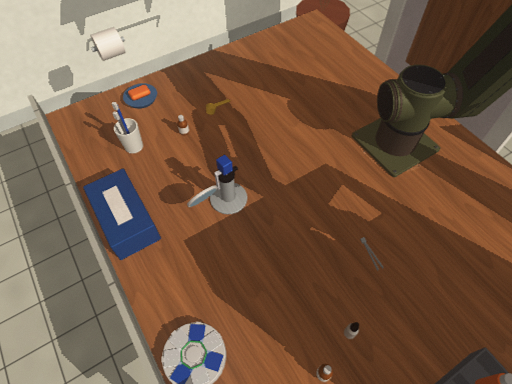

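View pics/top0.png

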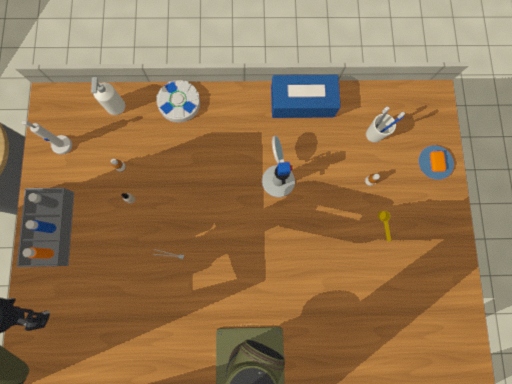

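The stand's foot is at about (279,181) in the top view, with the blue head at (284,170) and the mirror beyond it at (277,150). In the scene view the head is at (225,164). Next I triangulate these.

```bash
cat > h.py <<'E'
import numpy as np, cv2
def ray(s,p):
    K,R,t=s["camera_matrix"],np.array(s["R"]),np.array(s["t"])
    d=R.T@np.linalg.solve(K,[p[0],p[1],1.]); return -R.T@t,d
def plane(s,p,z):
    o,d=ray(s,p); return o+d*(z-o[2])/d[2]
def tri(rs):
    A=np.zeros((3,3));b=np.zeros(3)
    for o,d in rs:
        d=d/np.linalg.norm(d);P=np.eye(3)-np.outer(d,d);A+=P;b+=P@o
    x=np.linalg.solve(A,b); return x,[np.linalg.norm(np.cross(x-o,d/np.linalg.norm(d))) for o,d in rs]
def proj(s,X):
    c=s["camera_matrix"]@(np.array(s["R"])@X+s["t"]); return c[:2]/c[2]
E
python3 - <<'E'
import pickle,cv2,numpy as np
from h import *
o,S=pickle.load(open("s0.pkl","rb"))
rs=[]
for n,(u0,v0,u1,v1) in {"scene":(205,145,250,185),"top":(270,155,300,185)}.items():
    im=S[n]["image"];h=cv2.cvtColor(im,cv2.COLOR_RGB2HSV)
    m=cv2.inRange(h,(105,130,30),(130,255,255));k=np.zeros_like(m);k[v0:v1,u0:u1]=m[v0:v1,u0:u1]
    q=np.argwhere(k);c=q.mean(0)[::-1];print(n,len(q),c,q.min(0),q.max(0));rs.append(ray(S[n],c))
    r=cv2.inRange(h,(0,150,60),(6,255,255))[v0:v1,u0:u1];print("red",len(np.argwhere(r)),np.argwhere(r).mean(0)[::-1]+[u0,v0] if r.any() else 0)
print(tri(rs))
print("foot",plane(S["top"],(278.5,181.5),3),plane(S["scene"],(229,198),3))
print("mirror", plane(S["top"],(278,150),110))
a=cv2.resize(S["scene"]["image"][140:225,175:265],None,fx=5,fy=5,interpolation=2)
b=cv2.resize(S["top"]["image"][125:210,245:315],None,fx=5,fy=5,interpolation=2)
cv2.imwrite("pics/c1.png",np.hstack([a,b])[:,:800,::-1])
E
```

```text
scene 206 [224.5        164.52912621] [155 217] [174 232]
red 0 0
top 151 [283.04635762 168.60927152] [162 277] [175 290]
red 2 [291.  166.5]
(array([ 564.89980918, -106.24494103,  165.07626234]), [np.float64(0.5048461893851781), np.float64(0.5048461893852182)])
foot [ 562.75951484 -108.30884817    3.        ] [ 565.32379875 -104.63170822    3.        ]
mirror [638.78254269 -99.01885636 110.        ]
```

View pics/c1.png

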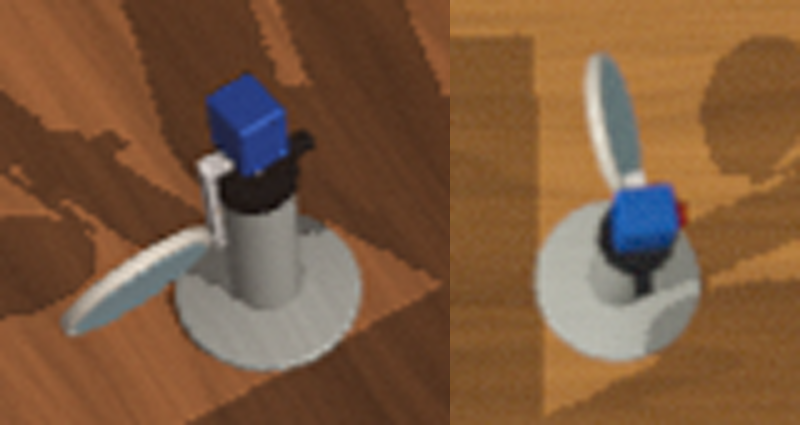

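Call:
jog_arm --commands '[{"tx":3,"ty":-3,"tz":4.5,"wz":0.1,"gripper":-1},{"tx":25,"ty":-30,"tz":4.5,"wz":0.25,"gripper":-1},{"tx":25,"ty":-30,"tz":4.5,"wz":0.25,"gripper":-1},{"tx":25,"ty":-30,"tz":4.5,"wz":0.25,"gripper":-1},{"tx":25,"ty":-30,"tz":4.5,"wz":0.25,"gripper":-1},{"tx":25,"ty":-30,"tz":4.5,"wz":0.25,"gripper":-1},{"tx":25,"ty":-30,"tz":4.5,"wz":0.25,"gripper":-1},{"tx":25,"ty":-30,"tz":4.5,"wz":0.25,"gripper":-1},{"tx":36.5,"ty":-64.5,"tz":4.5,"wz":0.5,"gripper":-1},{"tx":36.5,"ty":-64.5,"tz":4.5,"wz":0.5,"gripper":-1},{"tx":36.5,"ty":-64.5,"tz":4.5,"wz":0.5,"gripper":-1},{"tx":36.5,"ty":-64.5,"tz":4.5,"wz":0.5,"gripper":-1},{"tx":36.5,"ty":-64.5,"tz":4.5,"wz":0.5,"gripper":-1},{"tx":36.5,"ty":-64.5,"tz":4.5,"wz":0.5,"gripper":-1},{"tx":36.5,"ty":-64.5,"tz":4.5,"wz":0.5,"gripper":-1},{"tx":36.5,"ty":-64.5,"tz":4.5,"wz":0.5,"gripper":-1},{"tx":36.5,"ty":-64.5,"tz":4.5,"wz":0.5,"gripper":-1},{"tx":36.5,"ty":-64.5,"tz":4.5,"wz":0.5,"gripper":-1},{"tx":36.5,"ty":-64.5,"tz":4.5,"wz":0.5,"gripper":-1},{"tx":36.5,"ty":-64.5,"tz":4.5,"wz":0.5,"gripper":-1}]'

```text
schema error: expected keys wx, wy, wz, tx, ty, tz, gripper
```

```bash
python3 - <<'E'
from workcell import arm, eyes
import cv2, numpy as np, pickle
o=arm.get_obs(); s=eyes.snapshot("wrist")
print(o["time"],o["tool_pos"],o["tool_rot"],o["ft_force"])
pickle.dump((o,s),open("w1.pkl","wb"))
cv2.imwrite("pics/w1.png",cv2.resize(s["image"][:,:,::-1],None,fx=1.5,fy=1.5))
E
```

```text
0.15 [199.56767964 538.69466091 230.59811163] [-1.96216551e-04  1.76490739e-01  9.84301981e-01 -7.68927839e-04] [ 0.64687491 -0.83072815  0.94338215]
```

View pics/w1.png

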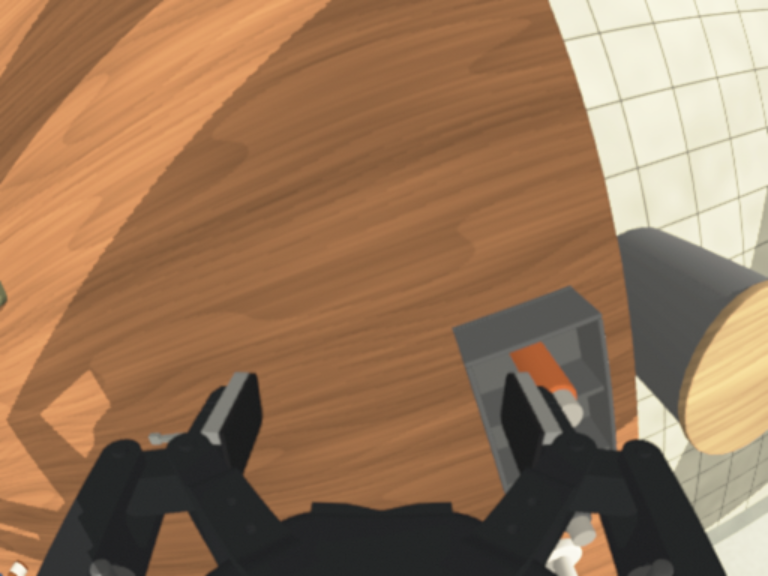

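The call was refused, so the arm hasn't moved. This view only shows the start area (fingers and rack). I'll resend it with all keys.

Call:
jog_arm --commands '[{"wx":0,"wy":0,"tx":3,"ty":-3,"tz":4.5,"wz":0.1,"gripper":-1},{"wx":0,"wy":0,"tx":25,"ty":-30,"tz":4.5,"wz":0.25,"gripper":-1},{"wx":0,"wy":0,"tx":25,"ty":-30,"tz":4.5,"wz":0.25,"gripper":-1},{"wx":0,"wy":0,"tx":25,"ty":-30,"tz":4.5,"wz":0.25,"gripper":-1},{"wx":0,"wy":0,"tx":25,"ty":-30,"tz":4.5,"wz":0.25,"gripper":-1},{"wx":0,"wy":0,"tx":25,"ty":-30,"tz":4.5,"wz":0.25,"gripper":-1},{"wx":0,"wy":0,"tx":25,"ty":-30,"tz":4.5,"wz":0.25,"gripper":-1},{"wx":0,"wy":0,"tx":25,"ty":-30,"tz":4.5,"wz":0.25,"gripper":-1},{"wx":0,"wy":0,"tx":36.5,"ty":-64.5,"tz":4.5,"wz":0.5,"gripper":-1},{"wx":0,"wy":0,"tx":36.5,"ty":-64.5,"tz":4.5,"wz":0.5,"gripper":-1},{"wx":0,"wy":0,"tx":36.5,"ty":-64.5,"tz":4.5,"wz":0.5,"gripper":-1},{"wx":0,"wy":0,"tx":36.5,"ty":-64.5,"tz":4.5,"wz":0.5,"gripper":-1},{"wx":0,"wy":0,"tx":36.5,"ty":-64.5,"tz":4.5,"wz":0.5,"gripper":-1},{"wx":0,"wy":0,"tx":36.5,"ty":-64.5,"tz":4.5,"wz":0.5,"gripper":-1},{"wx":0,"wy":0,"tx":36.5,"ty":-64.5,"tz":4.5,"wz":0.5,"gripper":-1},{"wx":0,"wy":0,"tx":36.5,"ty":-64.5,"tz":4.5,"wz":0.5,"gripper":-1},{"wx":0,"wy":0,"tx":36.5,"ty":-64.5,"tz":4.5,"wz":0.5,"gripper":-1},{"wx":0,"wy":0,"tx":36.5,"ty":-64.5,"tz":4.5,"wz":0.5,"gripper":-1},{"wx":0,"wy":0,"tx":36.5,"ty":-64.5,"tz":4.5,"wz":0.5,"gripper":-1},{"wx":0,"wy":0,"tx":36.5,"ty":-64.5,"tz":4.5,"wz":0.5,"gripper":-1}]'

```text
time: 2.2
tool_pos: [564.3, -104.4, 276.4]
tool_rot: [-0.0, -0.073, 0.997, 0.0]
ft_force: [-0.5, -0.5, -0.4]
opening: 1.006
```

```bash
python3 - <<'E'
from workcell import arm, eyes
import cv2, numpy as np, pickle
o=arm.get_obs(); s=eyes.snapshot("wrist")
print(o["time"],o["tool_pos"],o["tool_rot"],o["joint_pos"],o["ft_force"])
pickle.dump((o,s),open("w2.pkl","wb"))
cv2.imwrite("pics/w2.png",cv2.resize(s["image"][:,:,::-1],None,fx=1.5,fy=1.5))
E
```

```text
2.2 [ 564.28207058 -104.38625823  276.37110161] [-1.31688634e-04 -7.33747712e-02  9.97304402e-01  2.33337293e-04] [-2.56756614e-01  2.74769965e-01  1.43756721e+00  3.59645543e-04
  1.42965594e+00 -1.97448515e+00] [-0.50973791 -0.46647922 -0.44119617]
```

View pics/w2.png

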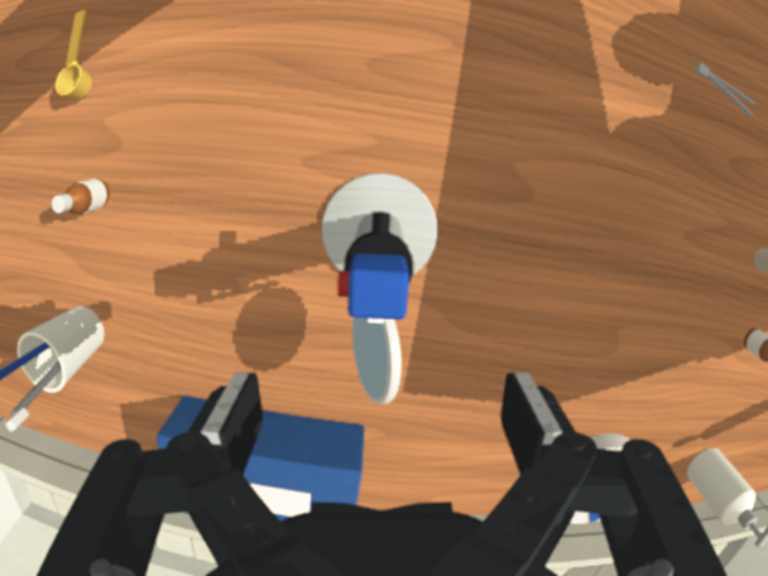

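The wrist view shows the head around (379,286) in the scaled picture. The red button is on its left at (345,284) and the mirror is below at (378,360). Next I get the head's centre and yaw from its corners.

```bash
cat >> h.py <<'E'
from scipy.spatial.transform import Rotation as Rn
def wplane(o,s,p,z):
    K=s["camera_matrix"];x=np.array([p[0]-K[0,2],p[1]-K[1,2]])/K[0,0];r=np.hypot(*x)
    d=np.r_[np.sin(r)*x/r,np.cos(r)];T=s["tool_from_camera"]
    q=o["tool_rot"];R=Rn.from_quat([q[1],q[2],q[3],q[0]]).as_matrix()
    c=R@T[:3,3]+o["tool_pos"];d=R@T[:3,:3]@d
    return c+d*(z-c[2])/d[2]
E
python3 - <<'E'
import pickle,cv2,numpy as np
from h import *
o,s=pickle.load(open("w2.pkl","rb"))
h=cv2.cvtColor(s["image"],cv2.COLOR_RGB2HSV)
print("V row", h[160:220:3,252,2], "col", h[190,228:278,2])
for vmin in (30,170):
    m=cv2.inRange(h,(105,120,vmin),(130,255,255));k=np.zeros_like(m);k[150:230,215:290]=m[150:230,215:290]
    c=max(cv2.findContours(k,0,1)[0],key=cv2.contourArea)
    P=np.array([wplane(o,s,p[0],185)[:2] for p in c]);r=cv2.minAreaRect(P.astype(np.float32));print(vmin,r)
m=cv2.inRange(h,(0,150,50),(6,255,255))[150:230,215:290];q=np.argwhere(m).mean(0)[::-1]+[215,150]
print("red",len(np.argwhere(m)),q,wplane(o,s,q,165))
a=wplane(o,s,(378/1.5,400/1.5),100);print("mirror far top",a)
f=[wplane(o,s,(x/1.5,225/1.5),3) for x in(323,437)];print("foot",f)
E
```

```text
V row [ 39  40  40  77 130 135 135 179 196 195 195 195 194 194 193 192 192 177
 255 135] col [132 132 131 117  92 123 146 165 184 192 192 191 192 193 194 194 193 194
 193 194 194 196 195 195 195 195 195 195 196 196 196 197 197 197 196 197
 199 197 198 198 201 206 211 198 155 196 204 204 204 205]
30 ((559.994873046875, -106.63583374023438), (37.194358825683594, 32.22996520996094), 7.11255407333374)
170 ((564.8195190429688, -105.48023986816406), (27.17717170715332, 29.75281524658203), 4.675784587860107)
red 77 [228.03896104 188.79220779] [ 568.24033733 -127.68096326  165.        ]
mirror far top [689.73651688 -88.56778265 100.        ]
foot [array([ 568.77498427, -159.61267338,    3.        ]), array([552.91328875, -52.46163752,   3.        ])]
```

Call:
jog_arm --commands '[{"wx":0,"wy":0,"wz":0,"tx":0.1,"ty":-0.25,"tz":-3,"gripper":-1},{"wx":0,"wy":0,"wz":0,"tx":0.1,"ty":-0.25,"tz":-6,"gripper":-1},{"wx":0,"wy":0,"wz":0,"tx":0.1,"ty":-0.25,"tz":-8,"gripper":-1},{"wx":0,"wy":0,"wz":0,"tx":0.1,"ty":-0.25,"tz":-10,"gripper":-1},{"wx":0,"wy":0,"wz":0,"tx":0.1,"ty":-0.25,"tz":-12,"gripper":-1},{"wx":0,"wy":0,"wz":0,"tx":0.1,"ty":-0.25,"tz":-13.3,"gripper":-1},{"wx":0,"wy":0,"wz":0,"tx":0.1,"ty":-0.25,"tz":-13.3,"gripper":-1},{"wx":0,"wy":0,"wz":0,"tx":0.1,"ty":-0.25,"tz":-13.3,"gripper":-1}]'

```text
time: 3.05
tool_pos: [566.1, -107.9, 143.7]
tool_rot: [0.0, -0.073, 0.997, -0.0]
ft_force: [-0.4, -0.5, -0.0]
opening: 1.001
```

```bash
python3 - <<'E'
from workcell import arm, eyes
import cv2, numpy as np, pickle
o=arm.get_obs(); s=eyes.snapshot("wrist")
print(o["time"],o["tool_pos"],o["ft_force"],o["opening"])
cv2.imwrite("pics/w3.png",cv2.resize(s["image"][130:330,130:380,::-1],None,fx=3,fy=3))
E
```

```text
3.05 [ 566.07564158 -107.91959108  143.70275741] [-0.44926145 -0.4896767  -0.04832969] 1.001389698081616
```

View pics/w3.png

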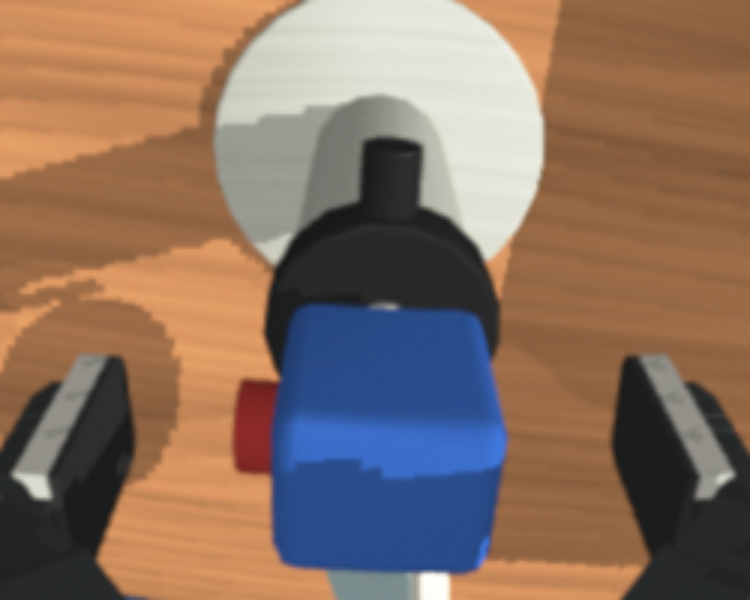

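The head and button span (235–505) sits centred between the pads (132–613), and both are level. Now I close.

Call:
jog_arm --commands '[{"wx":0,"wy":0,"wz":0,"tx":0,"ty":0,"tz":0,"gripper":1},{"wx":0,"wy":0,"wz":0,"tx":0,"ty":0,"tz":0,"gripper":1},{"wx":0,"wy":0,"wz":0,"tx":0,"ty":0,"tz":0,"gripper":1},{"wx":0,"wy":0,"wz":0,"tx":0,"ty":0,"tz":0,"gripper":1},{"wx":0,"wy":0,"wz":0,"tx":0,"ty":0,"tz":0,"gripper":1},{"wx":0,"wy":0,"wz":0,"tx":0,"ty":0,"tz":0,"gripper":1},{"wx":0,"wy":0,"wz":0,"tx":0,"ty":0,"tz":0,"gripper":1},{"wx":0,"wy":0,"wz":0,"tx":0,"ty":0,"tz":0,"gripper":1},{"wx":0,"wy":0,"wz":0,"tx":0,"ty":0,"tz":0,"gripper":1},{"wx":0,"wy":0,"wz":0,"tx":0,"ty":0,"tz":0,"gripper":1},{"wx":0,"wy":0,"wz":0,"tx":0,"ty":0,"tz":0,"gripper":1},{"wx":0,"wy":0,"wz":0,"tx":0,"ty":0,"tz":0,"gripper":1}]'

```text
time: 4.3
tool_pos: [565.9, -106.7, 144.6]
tool_rot: [0.001, -0.072, 0.997, 0.001]
ft_force: [-1.6, 5.8, 6.7]
opening: 0.407
```

```bash
python3 - <<'E'
from workcell import arm, eyes
import cv2, numpy as np
o=arm.get_obs(); s=eyes.snapshot("wrist")
print(o["time"],o["tool_pos"],o["ft_force"],o["ft_torque"],o["opening"]*85)
cv2.imwrite("pics/w4.png",cv2.resize(s["image"][130:330,130:380,::-1],None,fx=3,fy=3))
E
```

```text
4.3 [ 565.91333025 -106.67024191  144.58870734] [-1.6448304   5.77196567  6.66752633] [ 0.62806556  0.25297957 -0.43076405] 34.553245367493766
```

View pics/w4.png

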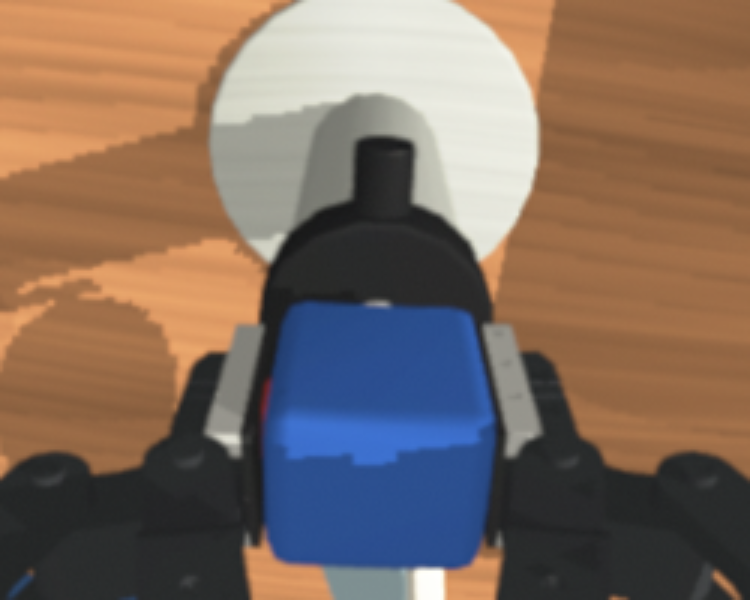

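The button is squeezed in: opening is about 35 mm, with only a sliver of red visible. I pull up 96 mm and check the force before meeting the stop.

Call:
jog_arm --commands '[{"wx":0,"wy":0,"wz":0,"tx":0,"ty":0,"tz":0.3,"gripper":1},{"wx":0,"wy":0,"wz":0,"tx":0,"ty":0,"tz":0.8,"gripper":1},{"wx":0,"wy":0,"wz":0,"tx":0,"ty":0,"tz":1.4,"gripper":1},{"wx":0,"wy":0,"wz":0,"tx":0,"ty":0,"tz":2.0,"gripper":1},{"wx":0,"wy":0,"wz":0,"tx":0,"ty":0,"tz":2.6,"gripper":1},{"wx":0,"wy":0,"wz":0,"tx":0,"ty":0,"tz":3.2,"gripper":1},{"wx":0,"wy":0,"wz":0,"tx":0,"ty":0,"tz":3.8,"gripper":1},{"wx":0,"wy":0,"wz":0,"tx":0,"ty":0,"tz":4.4,"gripper":1},{"wx":0,"wy":0,"wz":0,"tx":0,"ty":0,"tz":5.0,"gripper":1},{"wx":0,"wy":0,"wz":0,"tx":0,"ty":0,"tz":5.6,"gripper":1},{"wx":0,"wy":0,"wz":0,"tx":0,"ty":0,"tz":6.2,"gripper":1},{"wx":0,"wy":0,"wz":0,"tx":0,"ty":0,"tz":6.8,"gripper":1},{"wx":0,"wy":0,"wz":0,"tx":0,"ty":0,"tz":7.4,"gripper":1},{"wx":0,"wy":0,"wz":0,"tx":0,"ty":0,"tz":8.0,"gripper":1},{"wx":0,"wy":0,"wz":0,"tx":0,"ty":0,"tz":8.5,"gripper":1},{"wx":0,"wy":0,"wz":0,"tx":0,"ty":0,"tz":9.0,"gripper":1},{"wx":0,"wy":0,"wz":0,"tx":0,"ty":0,"tz":9.4,"gripper":1},{"wx":0,"wy":0,"wz":0,"tx":0,"ty":0,"tz":9.6,"gripper":1},{"wx":0,"wy":0,"wz":0,"tx":0,"ty":0,"tz":9.6,"gripper":1},{"wx":0,"wy":0,"wz":0,"tx":0,"ty":0,"tz":9.6,"gripper":1}]'

```text
time: 6.35
tool_pos: [565.8, -106.6, 238.5]
tool_rot: [0.0, -0.072, 0.997, 0.002]
ft_force: [1.3, 5.3, -4.7]
opening: 0.407
```

The post slid through freely at about 5 N and the TCP is up 94 mm. I creep on to the stop.

Call:
jog_arm --commands '[{"wx":0,"wy":0,"wz":0,"tx":0,"ty":0,"tz":0.1,"gripper":1},{"wx":0,"wy":0,"wz":0,"tx":0,"ty":0,"tz":0.2,"gripper":1},{"wx":0,"wy":0,"wz":0,"tx":0,"ty":0,"tz":0.3,"gripper":1},{"wx":0,"wy":0,"wz":0,"tx":0,"ty":0,"tz":0.4,"gripper":1},{"wx":0,"wy":0,"wz":0,"tx":0,"ty":0,"tz":0.5,"gripper":1},{"wx":0,"wy":0,"wz":0,"tx":0,"ty":0,"tz":0.6,"gripper":1},{"wx":0,"wy":0,"wz":0,"tx":0,"ty":0,"tz":0.6,"gripper":1},{"wx":0,"wy":0,"wz":0,"tx":0,"ty":0,"tz":0.6,"gripper":1}]'

```text
time: 7.15
tool_pos: [565.8, -106.6, 244.3]
tool_rot: [-0.0, -0.072, 0.997, 0.002]
ft_force: [3.2, 5.0, -5.6]
opening: 0.405
```

Call:
jog_arm --commands '[{"wx":0,"wy":0,"wz":0,"tx":0,"ty":0,"tz":0.1,"gripper":1},{"wx":0,"wy":0,"wz":0,"tx":0,"ty":0,"tz":0.2,"gripper":1},{"wx":0,"wy":0,"wz":0,"tx":0,"ty":0,"tz":0.2,"gripper":1},{"wx":0,"wy":0,"wz":0,"tx":0,"ty":0,"tz":0.2,"gripper":1}]'

```text
time: 7.55
tool_pos: [565.8, -106.6, 244.9]
tool_rot: [-0.001, -0.072, 0.997, 0.002]
ft_force: [4.1, 3.9, -11.3]
opening: 0.406
```

```bash
python3 - <<'E'
from workcell import arm, eyes
import cv2, numpy as np
from h import *
o=arm.get_obs(); print(o["tool_pos"],o["ft_force"],o["opening"]*85,abs(o["joint_vel"]).max())
w=eyes.snapshot("wrist")["image"][130:330,130:380]; s=eyes.snapshot("scene")["image"]
a=cv2.resize(s[90:240,160:320],(426,400)); b=cv2.resize(w,(374,300)); b=np.vstack([b,np.zeros((100,374,3),np.uint8)])
cv2.imwrite("pics/e.png",np.hstack([a,b])[:,:,::-1])
E
```

```text
[ 565.78472003 -106.60195858  244.89778079] [  4.1480169    3.94081731 -11.34889817] 34.50737996023553 0.001548478297894389
```

View pics/e.png

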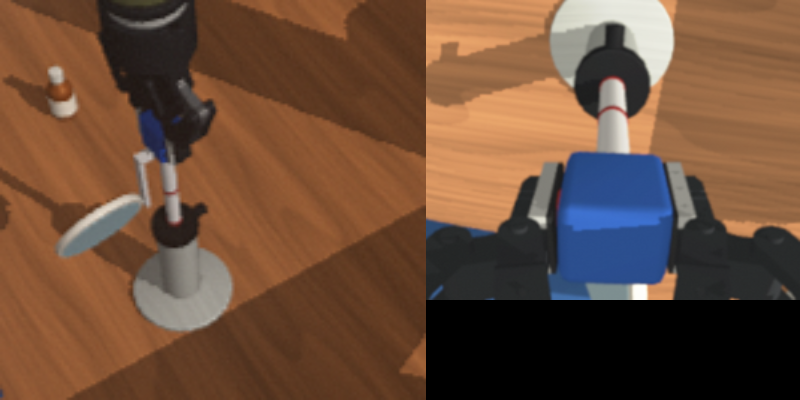

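The head is still firmly pinched and both red post rings are exposed. The last 2 mm of command moved the tool only 0.6 mm while the load doubled to 11 N, so it's at the stop (100.3 mm of travel). I hold briefly and hand in.

Call:
jog_arm --commands '[{"wx":0,"wy":0,"wz":0,"tx":0,"ty":0,"tz":0,"gripper":1},{"wx":0,"wy":0,"wz":0,"tx":0,"ty":0,"tz":0,"gripper":1},{"wx":0,"wy":0,"wz":0,"tx":0,"ty":0,"tz":0,"gripper":1},{"wx":0,"wy":0,"wz":0,"tx":0,"ty":0,"tz":0,"gripper":1},{"wx":0,"wy":0,"wz":0,"tx":0,"ty":0,"tz":0,"gripper":1}]'

```text
time: 8.15
tool_pos: [565.8, -106.6, 244.9]
tool_rot: [-0.001, -0.072, 0.997, 0.002]
ft_force: [4.0, 5.4, -11.1]
opening: 0.409
```

```bash
python3 -c "
from workcell import arm
o=arm.get_obs();print(o['time'],o['tool_pos'],o['ft_force'],o['opening']);print(arm.sign_off())"
```

```text
8.15 [ 565.75877537 -106.62207571  244.89394771] [  3.98875525   5.37355616 -11.05522603] 0.40868284843916125
the job is handed in; nothing more can be done
None
```

The mirror is up at the second stop and the arm is still holding it there with the button squeezed in, handed in at 8.15 s. With the post fully down, I pinched the blue head across its y axis with one finger on the red button, then pulled it straight up past the first stop.

- **Second stop:** the tool rose 100.3 mm. The last 2 mm of commanded lift moved it only 0.6 mm while the pull doubled from about 5.6 to 11 N. Both red rings on the post show in the final picture.
- **Button and grip:** the jaws read about 35 mm, against the 36 mm expected with the button in. I have no direct reading of the button itself. The grip did not slip, and the tool was still for the final 0.5 s.
- **Mirror and other items:** the wrist forces showed no sign of touching the mirror. The path was planned clear of the vials, dropper bottle, tweezers and scoop, but I did not measure their positions again afterwards.

One move call was refused before anything moved because it lacked some keys. I resent it complete.

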